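Seat a round flask in the sprung viewing cradle and hold it down

ROBOT

A 7-joint arm with a two-finger parallel gripper is mounted at the origin on the work surface. World frame = base frame: x ahead of the robot, y to its left, z up, the work surface at z = 0. Lengths are in m, angles in rad, forces in N, time in s.
With the tool pointing down it reaches from about 0.425 to 0.8 m from the base axis. Payload 8.3 kg.
Tool frame: the origin (TCP) lies between the finger pads; the fingertips stand 14 mm ahead of it and the grasp point (between the pads) lies 5 mm behind it; z points along the fingers, y is the direction in which the jaws open and shut (so a half turn about z gives the same grasp; the last joint's range is limited). The gripper opens to 85 mm and grips with 20 to 120 N. Pads are 22 mm wide; open, the fingers measure 114 mm over their backs; the gripper's body (76 mm by 85 mm) begins 54 mm behind the grasp point. The pads swing forward as they close: fully open they stand 13 mm farther back than shut.
Start: joints at [1.074, 0.383, 0.016, 1.37, -0.006, 1.388, -0.046], TCP at [0.263, -0.567, 0.245] pointing down, gripper open.
Joint ranges: [-2.95, 2.95], [-0.25, 2.06], [-1.52, 1.56], [0.18, 2.33], [-1.44, 4.58], [0.02, 2.06], [-3.01, 3.01]. Speed limits (rad/s): [2.39, 2.39, 3.01, 3.01, 3.14, 3.14, 3.14].

INTERFACE

Orientations are given as a rotation vector (axis times angle).
In Python, from plant import * gives the robot as it stands. The module is installed in compiled form; this text tells all that it offers.
- The arm moves only by the tool servo_tool, never from a script. Its argument "series" is one flat list of numbers, 4 for each row, row after row: the shift along the world's x, y, z in cm, then the turn about the world's z in degrees. In form: [dx, dy, dz, spin, dx, dy, dz, spin, ...]. A call has 1 to 10 rows; each row shifts and turns the commanded pose from where the row before left it; what a row does not reach is not made up. A row lasts 1/10 s, in which the tool goes at most 50 mm and 8.59 degrees, less where a joint would pass 70% of its speed; a pose out of reach is approached as far as the arm can. A call is refused whole if a number of a shift passes 5 or a number of a turn 8.59, either way. A call with a gripper value outside its range is refused whole. "hand" is the gripper command: -1 is shut, 1 is fully open, values between are in proportion, set as the call begins (left out, the last holds). The fingers move at their own pace and stop on an object; "force" is the grip in N (left out, the last holds). Time passes only in rows, so rows that do not move let the fingers close. It gives the time, the measured TCP pose, the force and the opening at its end, in the units of the state.
- get_state(): the state, without advancing time (a new reading comes with each control period).
- snapshot(name): name is "scene" or "top" or "wrist"; returns a dict with "image" (400x640x3 uint8, blue, green, red), "mtx" (3x3 intrinsics, pixels), "R" (3x3) and "t" (3): a world point X has camera coordinates R X + t. Camera axes: x right, y down, z forward; pixel columns grow to the right and rows downward; lengths in m; the calibration is good to about 2 mm. A picture is of the moment at which its call begins. There is no depth.
- hand_in(): hands the job in, once; it reports no verdict.
The state is a dict: "time_s": time; "q": joint angles; "qd": joint speeds; "joint_efforts": joint torques, N m; "eef_pos": TCP position; "tool_rot": TCP orientation; "wrist_force": force on the tool from outside, world axes, zero at the start; "ft_torque": the same for the moment, N m; "width": opening from 0.0 (shut) to 1.0 (fully open).
Only numpy, scipy, OpenCV 4.12 (cv2) and the standard library are available. Lean on these libraries where they do the work, as an engineer would, in place of code of your own. Each camera call takes 0.05 s, during which the arm holds its last target.

TASK

Put the white stepped ring, narrow side down, into the hole of the spring cradle's moving ring, then stand the round flask upright, bulb down, in the stepped ring. Pressing on the flask alone, gently push it straight down until the top of the cradle's moving ring is level with the fixed collar around it or a few millimetres lower, and keep it there: the program finishes while still holding the flask down. Leave the other things on the bench where they stand.

Things in the scene. Friction and masses are not known exactly. Their poses are not given: they have to be found in the camera images.
- cradle: Spring cradle, fixed to the bench: round grey base 112 mm across and 10 mm thick, three short pillars and a fixed grey collar (106 mm outside, 88 mm inside, top 43 mm above the bench). Origin at the centre of its underside, z up. An aluminium ring floats inside the collar on a coil spring.
- ring_top (a point): Centre of the top face of the cradle's moving aluminium ring: 84 mm outside, through hole of 54 mm diameter, 8 mm thick. It moves straight down only. At rest its top is 55 mm above the bench, 12 mm above the collar's top.
- cradle_ring (a joint): How far the moving ring is pressed down, in m: 0 at rest, 0.012 level with the collar, 0.018 at its hard stop. The spring starts at 5 N and gains 0.5 N per mm (11 N at level, 14 N at the stop), less the weight of the parts resting on it; it springs back when let go.
- reducer_mid (a point): Centre (half-way up) of the loose white stepped ring, 24 mm high, about 70 g, z up, narrow side down at the start. Lower 10 mm: spigot tapering from 49 mm across at the step to 42 mm at its foot, loose in the cradle's hole. Upper 14 mm: flange 65 mm across, bore 44 mm, which rests on the moving ring. Seated, this point is 2 mm above ring_top.
- flask_mid (a point): Middle (half-way up, on the axis) of the loose clear glass round flask, 130 mm high, about 140 g, z up. Bulb 64 mm across, centre 33 mm below this point; straight neck 24 mm across from 5 mm below to 48 mm above it, thin 27 mm lip on its top 3 mm; then a black stopper. Stands bulb down in the cork rest at the start; resting in the seated stepped ring, this point is 70 mm above ring_top.
- flask: The same round flask; origin at the lowest point of its bulb, z up along its axis.
- reducer: The same stepped ring; origin at the centre of the foot of its spigot, z up.
- cork_rest: Cork ring that the flask stands in, fixed, 92 mm outside, 48 mm hole, 28 mm high; origin at the centre of its underside.
- flat_ring: Bystander: loose plain white ring without a step, 50 mm across, 12 mm high, 28 mm hole; origin at the centre of its underside.
- conical_flask: Bystander: loose conical glass flask with flat bottom, 72 mm across, 108 mm high; origin at the centre of its underside.
- amber_bottle: Bystander: loose amber bottle with black cap, 52 mm across, 105 mm high; origin at the centre of its underside.
- dish: Bystander: loose shallow glass dish, 84 mm across, 16 mm high; origin at the centre of its underside.
- beaker: Bystander: loose small glass beaker, 52 mm across, 65 mm high; origin at the centre of its underside.
- driver: Bystander: loose screwdriver, 160 mm long, lying on the bench at the left.
Mind the look-alikes: they are no part of the job. Leave any yellow look-alike of the flask alone. What is shaped like the reducer but red is not meant.

How it is judged:
On the way, in this order (a step that is already met when the one before it is completed fails the run):
1. the stepped ring sits flat in the cradle's moving ring, narrow side down, and has been let go (horizontal distance between reducer_mid and ring_top below 0.005 m and z of reducer_mid in the frame of ring_top between -0.001 and 0.005 m and angle between reducer_mid's own z axis and vertical below 0.08 rad and contact force between the fingers and reducer below 0.1 N), for 0.2 s.
2. the flask stands bulb down in the stepped ring (horizontal distance between flask_mid and ring_top below 0.01 m and z of flask_mid in the frame of ring_top below 0.075 m and contact force between flask and reducer above 0.3 N), for 0.1 s.
At the end, for the whole second after the job is handed in: The arm presses the flask (>2 N), touching neither cradle nor stepped ring; moving ring at least 11 mm down and still; stepped ring flat in it, centred within 5 mm; flask in the stepped ring with over 4 N, middle within 10 mm of the cradle axis and 70 +-5 mm above the ring, tilt under 8 deg (value of joint cradle_ring above 0.011 m and velocity of joint cradle_ring between -0.01 and 0.01 m/s and horizontal distance between reducer_mid and ring_top below 0.005 m and z of reducer_mid in the frame of ring_top between -0.001 and 0.005 m and angle between reducer_mid's own z axis and vertical below 0.08 rad and horizontal distance between flask_mid and ring_top below 0.01 m and z of flask_mid in the frame of ring_top between 0.065 and 0.075 m and angle between flask_mid's own z axis and vertical below 0.14 rad and contact force between the fingers and flask above 2 N and contact force between flask and reducer above 4 N and contact force between each of the arm, the fingers and cradle below 0.5 N and contact force between each of the arm, the fingers and reducer below 0.5 N); the arm keeps its last pose, push and grip.
It fails at once if the glass flask is rammed into the cradle (over 60 N) (contact force between flask and reducer above 60 N).
It fails at once if a bystander is moved by more than 30 mm (distance of any of flat_ring, conical_flask, amber_bottle, dish, beaker, driver from where it was at the start of the episode above 0.03 m).
It also fails if it takes over 58 s, if anything falls off the work surface, if the arm or the gripper's body presses on something with over 40 N, if the wrist force passes 120 N, or if a joint passes its speed limit or range.

## Working session

There is one attempt and no reset: what is moved stays moved. The work goes in short steps, Python scripts to look and compute and a tool call to move; the robot and the scene stay as the last step left them, time stands still between calls to the robot, and variables do not carry over. Pictures are saved under pics/ and viewed, and the job is handed in when it is done.

Besides the shell and the picture viewer there is one more tool, called after "Call:" as name(argument=value, ...) on one line, values as JSON. servo_tool: Moves the arm, as the interface text tells. Its arguments: {"type":"object","properties":{"series":{"type":"array","items":{"type":"number"}},"hand":{"type":"number"},"force":{"type":"number"}},"required":["series"]}

```bash
mkdir -p pics; python3 - <<'E'
from plant import *
import cv2
s=get_state(); print(s['time_s'],s['eef_pos'],s['tool_rot'],s['width'])
for n in ["scene","top","wrist"]:
    d=snapshot(n); cv2.imwrite(f"pics/{n}0.png",d['image']); print(n,d['mtx'].tolist(),d['R'].round(3).tolist(),d['t'].round(3).tolist())
E
```

```text
0.0 [ 0.26253641 -0.56665891  0.24427548] [-3.06609049e+00 -6.75696329e-01  6.98836402e-04] 0.9995268484345661
scene [[377.00433120752643, 0.0, 321.5214818904973], [0.0, 377.00433120752643, 207.49727329578866], [0.0, 0.0, 1.0]] [[-0.339, 0.941, 0.011], [0.813, 0.299, -0.5], [-0.474, -0.16, -0.866]] [0.116, -0.448, 1.112]
top [[415.4045147305277, 0.0, 316.95499423225897], [0.0, 415.4045147305277, 201.68998842483376], [0.0, 0.0, 1.0]] [[0.001, -0.999, -0.032], [-0.994, 0.002, -0.107], [0.107, 0.032, -0.994]] [0.099, 0.577, 0.89]
wrist [[339.65542745024703, 0.0, 323.4619158040818], [0.0, 339.65542745024703, 202.56162067613622], [0.0, 0.0, 1.0]] [[0.42, -0.907, -0.002], [-0.864, -0.401, 0.306], [-0.278, -0.127, -0.952]] [-0.623, -0.039, 0.379]
```

View pics/scene0.png

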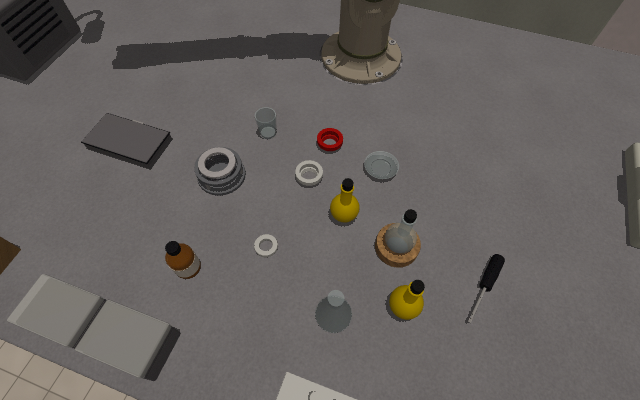

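View pics/top0.png

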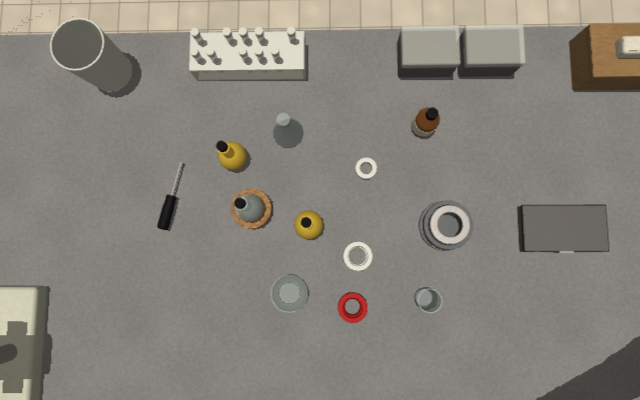

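View pics/wrist0.png

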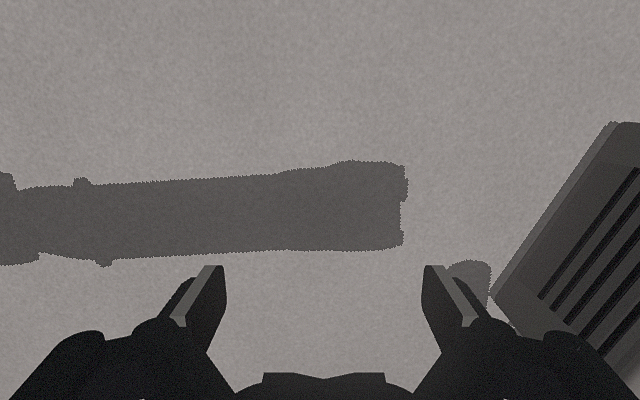

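The reducer candidates, in top-view pixels, are:
- The white ring at (358,256), about 29 px across. It is the larger white one, with a flange of about 65 mm.
- The small flat white ring at (366,168), about 50 mm.
- The red ring at (352,307), which the task excludes.

The flask is the clear one in the cork at (251,208). The yellow flasks at (233,156) and (309,225) are look-alikes. I'll measure these and confirm with crops.

```bash
cat > h.py <<'E'
import numpy as np, cv2
from plant import *
def ray(d,uv):
    K,R,t=d['mtx'],np.array(d['R']),np.array(d['t'])
    v=R.T@np.linalg.inv(K)@np.array([uv[0],uv[1],1.]); return -R.T@t, v/np.linalg.norm(v)
def plane(d,uv,z):
    o,v=ray(d,uv); return o+v*(z-o[2])/v[2]
def proj(d,X):
    p=d['mtx']@(np.array(d['R'])@np.array(X)+np.array(d['t'])); return p[:2]/p[2]
def tri(ds,uvs):
    A=np.zeros((3,3));b=np.zeros(3)
    for d,uv in zip(ds,uvs):
        o,v=ray(d,uv);P=np.eye(3)-np.outer(v,v);A+=P;b+=P@o
    return np.linalg.solve(A,b)
def blobs(mask,amin=30):
    c,_=cv2.findContours(mask.astype(np.uint8),cv2.RETR_EXTERNAL,cv2.CHAIN_APPROX_NONE)
    return [k for k in c if cv2.contourArea(k)>amin]
def circ(d,c,z):
    "contour -> world plane points, circle fit centre, radius"
    P=np.array([plane(d,p,z)[:2] for p in c[:,0,:]])
    A=np.c_[2*P,np.ones(len(P))];s=np.linalg.lstsq(A,(P**2).sum(1),rcond=None)[0]
    return s[:2],np.sqrt(s[2]+s[0]**2+s[1]**2)
E
python3 - <<'E'
from h import *
for n in ['top','scene']:
    d=snapshot(n);im=d['image'];hsv=cv2.cvtColor(im,cv2.COLOR_BGR2HSV)
    H,S,V=cv2.split(hsv)
    print(n,'white')
    for c in blobs((V>165)&(S<40)):
        m=c[:,0,:].mean(0)
        if (n=='top' and m[1]<140) or (n=='scene' and (m[1]>255 or m[1]<120)): continue
        for z in (.024,.055): 
            x,r=circ(d,c,z); print(m.round(1),cv2.contourArea(c),z,x.round(4),r.round(4))
    print('cork')
    for c in blobs((H>5)&(H<20)&(S>70)&(V>80)):
        m=c[:,0,:].mean(0); print(m.round(1),cv2.contourArea(c),circ(d,c,.028),circ(d,c,.014))
    print('black')
    for c in blobs(V<45):
        m=c[:,0,:].mean(0)
        if cv2.contourArea(c)<400: print(m.round(1),cv2.contourArea(c))
    if n=='top':
        a=cv2.resize(im[180:280,220:320],(400,400),interpolation=2);b=cv2.resize(im[180:280,340:480],(400*140//100,400),interpolation=2)[:, :400]
        b=cv2.resize(im[195:275,335:475],(400,229),interpolation=2);o=np.zeros((400,800,3),np.uint8);o[:,:400]=a;o[:229,400:]=b
        cv2.imwrite('pics/crop1.png',o)
    else:
        a=cv2.resize(im[140:200,190:340],(750,300),interpolation=2);b=cv2.resize(im[195:275,360:440],(250,250),interpolation=2)
        o=np.zeros((560,750,3),np.uint8);o[:300]=a;o[300:550,:250]=b;cv2.imwrite('pics/crop2.png',o)
E
```

```text
top white
[ 13.4 390.9] 254.0 0.024 [0.1716 0.7626] 0.0289
[ 13.4 390.9] 254.0 0.055 [0.1818 0.7394] 0.028
[ 16.7 311.5] 1262.5 0.024 [0.3386 0.7691] 0.048
[ 16.7 311.5] 1262.5 0.055 [0.3433 0.7456] 0.0464
[357.3 255.7] 632.5 0.024 [0.4585 0.0095] 0.0311
[357.3 255.7] 632.5 0.055 [0.4592 0.0115] 0.0301
[449.7 224.2] 1108.5 0.024 [ 0.5279 -0.1942] 0.0412
[449.7 224.2] 1108.5 0.055 [ 0.5262 -0.1854] 0.0399
[365.7 167.3] 333.5 0.024 [ 0.6561 -0.0112] 0.0234
[365.7 167.3] 333.5 0.055 [ 0.6502 -0.0085] 0.0226
cork
[250.8 208.2] 1254.5 (array([0.56399265, 0.24693987]), np.float64(0.0450124495915078)) (array([0.56528612, 0.24964705]), np.float64(0.04569612295276087))
[426.7 119.2] 243.0 (array([ 0.76569134, -0.15005657]), np.float64(0.02250668595952575)) (array([ 0.77004832, -0.15337919]), np.float64(0.022848529644571493))
[614.8  48.6] 2026.0 (array([ 0.92538441, -0.5754885 ]), np.float64(0.06215965296753127)) (array([ 0.9321669 , -0.58527281]), np.float64(0.06310376730177603))
black
[306.  222.1] 53.0
[521.6 228.7] 59.5
[239.6 203. ] 66.0
[166.7 212.2] 324.5
[221.7 146. ] 66.5
[431.4 113.9] 96.0
[426.   72.6] 292.5
[487.9  71.7] 294.5
scene white
[265.5 244.5] 323.0 0.024 [ 0.6626 -0.0072] 0.0219
[265.5 244.5] 323.0 0.055 [0.6742 0.002 ] 0.0209
[308.8 170.9] 405.0 0.024 [0.4584 0.0107] 0.0291
[308.8 170.9] 405.0 0.055 [0.4789 0.0191] 0.0278
cork
[177.5 257. ] 285.0 (array([ 0.7491556 , -0.16041462]), np.float64(0.02161835075364341)) (array([ 0.74557275, -0.16760293]), np.float64(0.0220450909586651))
[396.9 244.9] 463.5 (array([0.56356879, 0.24952389]), np.float64(0.04097645887457669)) (array([0.55632251, 0.25042766]), np.float64(0.04178532272642683))
black
[416.9 286.4] 132.5
[172.7 248.2] 153.5
[409.8 215.9] 117.5
[347.2 184.3] 92.5
[216.2 160.6] 154.0
[358.7  51.6] 94.5
```

View pics/crop1.png

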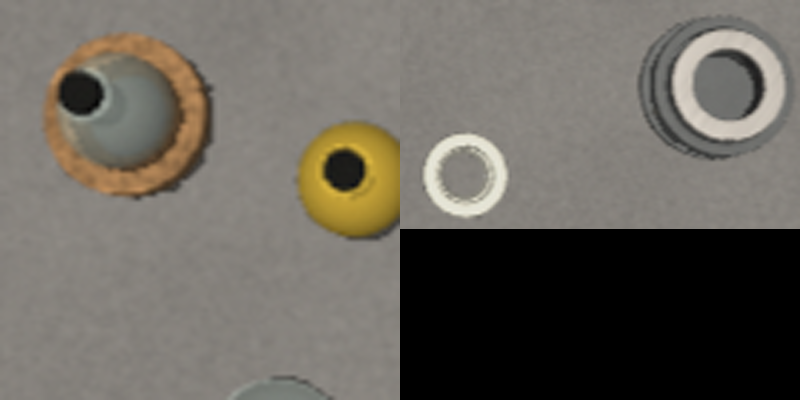

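View pics/crop2.png

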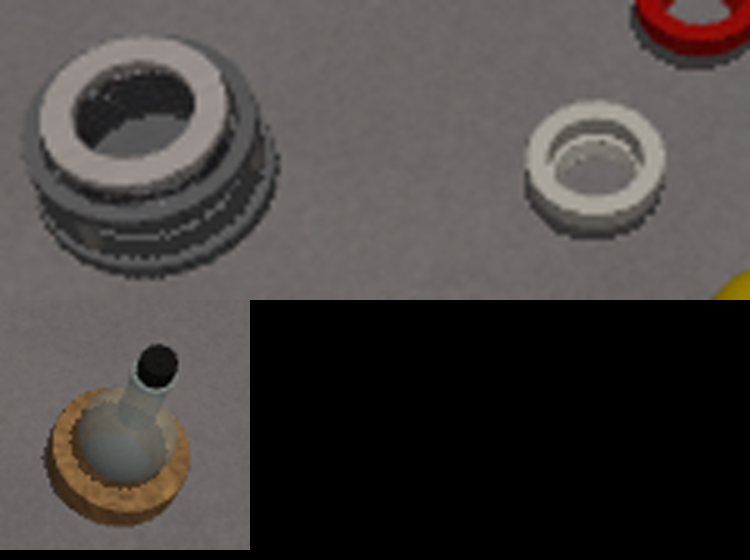

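The crop confirms three things:
- The white stepped ring, with its bore and inner ledge visible, is at top px (357,256). That puts it at about (0.4585, 0.0095), with r≈31 mm against 32.5 expected.
- The flat ring has r≈23 mm.
- The clear flask is in the cork. The cork fits give (0.564, 0.247) and (0.5636, 0.2495) from the two views.

Next I'll move towards the ring and cross-check the cradle and flask axis.

Call:
servo_tool(series=[3.5,3.5,0,0,3.5,3.5,0,0,3.5,3.5,0,0,3.5,3.5,0,0,3.5,3.5,0,0,0.4,4.8,0,0,0.4,4.8,0,0,0.4,4.8,0,0,0.4,4.8,0,0,0.4,4.8,0,0], hand=1)

```text
time_s: 1.25
eef_pos: [0.4575, -0.1501, 0.2454]
tool_rot: [3.068, 0.676, 0.0]
wrist_force: [0.6, -0.2, -0.0]
width: 1.0
```

```bash
python3 - <<'E'
from h import *
s=get_state();print(s['time_s'],s['eef_pos'],s['tool_rot'],s['wrist_force'])
T=snapshot('top');S=snapshot('scene');W=snapshot('wrist')
for n,d in zip('TSW',(T,S,W)): cv2.imwrite(f'pics/b{n}.png',d['image'])
print('stopper',tri([T,S],[(239.6,203),(409.8,215.9)]))
print('wrist proj of ring',proj(W,(.4585,.0095,.024)),'cradle',proj(W,(.526,-.185,.055)))
E
```

```text
1.25 [ 0.45749654 -0.15012894  0.24538377] [3.06766717e+00 6.76022250e-01 4.07756236e-04] [ 0.59492352 -0.23592778 -0.04297455]
stopper [0.56384281 0.24876918 0.13796285]
wrist proj of ring [184.61705151 107.91784233] cradle [395.70538327 134.68964778]
```

View pics/bW.png

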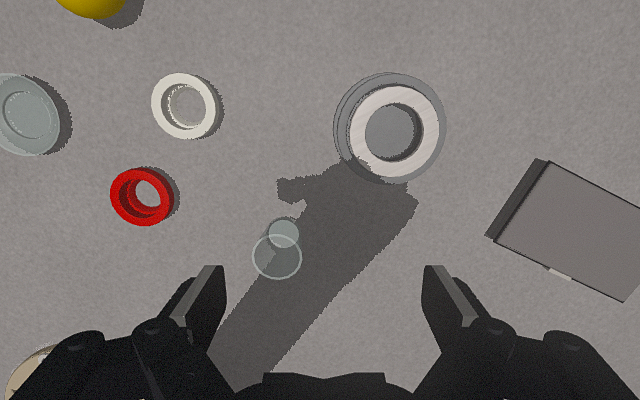

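The wrist view shows the stepped ring at about (184,106), the cradle ring at about (396,131) and the red ring at (142,196). I'll fit circles here, since this is a closer view.

```bash
python3 - <<'E'
from h import *
W=snapshot('wrist');im=W['image'];H,S,V=cv2.split(cv2.cvtColor(im,cv2.COLOR_BGR2HSV))
m=cv2.morphologyEx(((V>190)&(S<60)).astype(np.uint8),cv2.MORPH_OPEN,np.ones((3,3)))
c,h=cv2.findContours(m,cv2.RETR_CCOMP,cv2.CHAIN_APPROX_NONE)
for k,hh in zip(c,h[0]):
    if cv2.contourArea(k)>300:
        print(k[:,0].mean(0).round(1),cv2.contourArea(k),'hole' if hh[3]>=0 else 'outer',[tuple(np.r_[circ(W,k,z)[0],circ(W,k,z)[1]].round(4)) for z in(.024,.055)])
E
```

```text
[371.  121.4] 1481.0 outer [(np.float64(0.5275), np.float64(-0.1836), np.float64(0.0354)), (np.float64(0.5277), np.float64(-0.1774), np.float64(0.0323))]
[178.5 103.9] 3219.0 outer [(np.float64(0.459), np.float64(0.0115), np.float64(0.031)), (np.float64(0.4652), np.float64(0.0004), np.float64(0.0282))]
[178.5 104.3] 1742.5 hole [(np.float64(0.4589), np.float64(0.0116), np.float64(0.0228)), (np.float64(0.4652), np.float64(0.0004), np.float64(0.0208))]
```

```bash
python3 - <<'E'
from h import *
for n,(x0,x1,y0,y1) in {'wrist':(325,450,65,190),'top':(415,475,195,255),'scene':(192,247,143,195)}.items():
    W=snapshot(n);im=W['image'][y0:y1,x0:x1];V=im.max(2)
    for th in ((165,175,180) if n=='wrist' else (150,165,175) if n=='top' else (130,140,150)):
        m=cv2.morphologyEx((V>th).astype(np.uint8),cv2.MORPH_OPEN,np.ones((3,3)))
        c,h=cv2.findContours(m,cv2.RETR_CCOMP,cv2.CHAIN_APPROX_NONE)
        for k,hh in zip(c,h[0]):
            if cv2.contourArea(k)>200: 
                k=k+np.array([[[x0,y0]]]);x,r=circ(W,k,.055);print(n,th,k[:,0].mean(0).round(1),'hole' if hh[3]>=0 else 'outer',x.round(4),r.round(4))
E
```

```text
wrist 165 [387.1 126.8] outer [ 0.5274 -0.1828] 0.0402
wrist 165 [387.5 127.1] hole [ 0.5267 -0.1827] 0.0277
wrist 175 [387.1 126.8] outer [ 0.5274 -0.1829] 0.0401
wrist 175 [387.7 127.3] hole [ 0.5266 -0.1828] 0.0278
wrist 180 [387.1 126.8] outer [ 0.5274 -0.1829] 0.0401
wrist 180 [387.6 127.3] hole [ 0.5266 -0.1827] 0.0278
top 150 [449.8 224. ] outer [ 0.5271 -0.1857] 0.0401
top 150 [449.8 224.2] hole [ 0.5264 -0.1858] 0.0279
top 165 [449.7 224.1] outer [ 0.5269 -0.1856] 0.0398
top 165 [449.8 224.1] hole [ 0.5265 -0.1857] 0.0281
top 175 [449.7 224.1] outer [ 0.5269 -0.1854] 0.0394
top 175 [449.7 224.2] hole [ 0.5264 -0.1854] 0.0284
scene 130 [216.2 162. ] outer [ 0.5273 -0.1845] 0.0396
scene 130 [216.  161.6] hole [ 0.5265 -0.1846] 0.0289
scene 140 [216.1 161.8] outer [ 0.5271 -0.1846] 0.0392
scene 140 [216.  161.5] hole [ 0.5263 -0.1848] 0.0291
```

Call:
servo_tool(series=[0,4,0,0,0,4,-2,0,0.1,4,-3,0,0,4,-4,0,0,0,-4,0])

```text
time_s: 2.1
eef_pos: [0.4595, 0.0074, 0.1197]
tool_rot: [-3.065, -0.683, -0.005]
wrist_force: [0.7, -1.0, -0.2]
width: 1.0
```

```bash
python3 - <<'E'
from h import *
W=snapshot('wrist');im=W['image'];cv2.imwrite('pics/c.png',im);s=get_state();print(s['eef_pos'])
H,S,V=cv2.split(cv2.cvtColor(im,cv2.COLOR_BGR2HSV))
m=cv2.morphologyEx(((V>190)&(S<60)).astype(np.uint8),cv2.MORPH_OPEN,np.ones((3,3)))
c,h=cv2.findContours(m,cv2.RETR_CCOMP,cv2.CHAIN_APPROX_NONE)
for k,hh in zip(c,h[0]):
    if cv2.contourArea(k)>300: x,r=circ(W,k,.024);print(k[:,0].mean(0).round(1),cv2.contourArea(k),'hole' if hh[3]>=0 else 'outer',x,r)
E
```

```text
[0.4553261  0.00438855 0.11290046]
[309.1 183.2] 1041.5 outer [0.46363437 0.01653823] 0.02377259091938061
```

View pics/c.png

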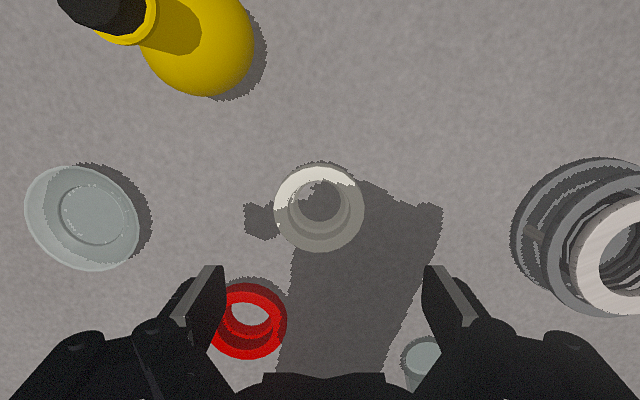

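The ring is at (319,207) px, centred between the fingers, and the red ring is clear of them. I'll settle and check the pose.

Call:
servo_tool(series=[0,0,0,0,0,0,0,0])

```text
time_s: 2.35
eef_pos: [0.4598, 0.0017, 0.1214]
tool_rot: [3.069, 0.672, 0.002]
wrist_force: [-0.4, -0.2, 0.4]
width: 0.999
```

```bash
python3 - <<'E'
from h import *
W=snapshot('wrist');im=W['image'];s=get_state();print(s['eef_pos'],s['tool_rot'])
print(proj(W,(.459,.0105,.024)))
T=snapshot('top');print('red',plane(T,(352,307),.02))
H,S,V=cv2.split(cv2.cvtColor(im,cv2.COLOR_BGR2HSV))
b,g,r=[im[...,i].astype(int) for i in range(3)]
roi=im[150:265,255:380]; cv2.imwrite('pics/d.png',cv2.resize(roi,None,fx=4,fy=4))
print(roi[57,::6].tolist())
# tip projections for pads at 85 mm open with tips at z offsets
from scipy.spatial.transform import Rotation as Ro
R=Ro.from_rotvec(s['tool_rot']).as_matrix();p=np.array(s['eef_pos'])
for dz in (.014,.008,.001):
    print(dz,[proj(W,p+R@np.array([xx,yy,dz])).round(0).tolist() for yy in(-.0425,.0425) for xx in (-.011,.011)])
E
```

```text
[0.46022398 0.00182787 0.12188179] [3.06816529 0.67164083 0.00410644]
[313.14172099 207.96296375]
red [0.34708782 0.02200775 0.02      ]
[[83, 88, 93], [89, 89, 93], [109, 118, 123], [198, 207, 211], [107, 111, 115], [118, 128, 129], [106, 116, 118], [89, 92, 97], [87, 91, 94], [85, 90, 90], [83, 90, 93], [84, 84, 88], [86, 87, 90], [110, 114, 120], [119, 127, 128], [119, 122, 126], [118, 126, 131], [79, 77, 84], [85, 89, 93], [86, 83, 89], [86, 88, 88]]
0.014 [[237.0, 291.0], [233.0, 249.0], [415.0, 291.0], [419.0, 249.0]]
0.008 [[234.0, 298.0], [230.0, 255.0], [419.0, 298.0], [423.0, 255.0]]
0.001 [[230.0, 308.0], [225.0, 263.0], [423.0, 308.0], [428.0, 263.0]]
```

View pics/d.png

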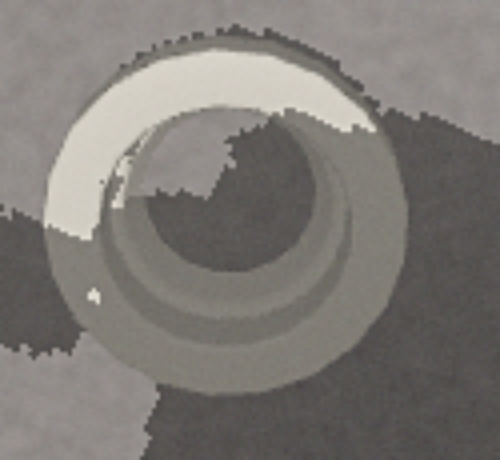

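```bash
python3 - <<'E'
from h import *
W=snapshot('wrist');print(plane(W,(311.5,205.3),.024), get_state()['eef_pos'])
E
```

```text
[0.46090356 0.0125379  0.024     ] [0.46020326 0.00224262 0.1218971 ]
```

Call:
servo_tool(series=[0,0.5,-2,0,0,0.4,-2,0,0,0,-2,0,0,0,-1.5,0,0,0,-1,0,0,0,-0.5,0,0,0,0,0,0,0,0,0,0,0,0,0])

```text
time_s: 3.4
eef_pos: [0.4594, 0.0123, 0.0307]
tool_rot: [3.068, 0.676, 0.002]
wrist_force: [0.2, 0.2, 0.3]
width: 1.002
```

```bash
python3 - <<'E'
from h import *
W=snapshot('wrist');cv2.imwrite('pics/e.png',W['image']);print(get_state()['eef_pos'],get_state()['wrist_force'])
E
```

```text
[0.45927287 0.01226404 0.03062585] [-0.12554788 -0.38872025 -0.03485493]
```

View pics/e.png

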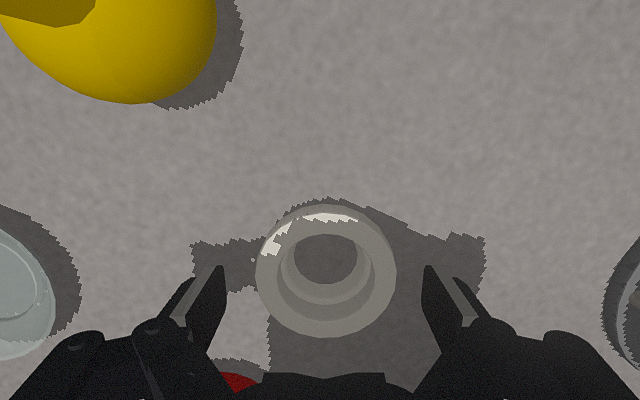

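```bash
python3 - <<'E'
from h import *
from scipy.spatial.transform import Rotation as Ro
W=snapshot('wrist');s=get_state();p=s['eef_pos'];R=Ro.from_rotvec(s['tool_rot']).as_matrix()
c=plane(W,(326,271),.024);print(c,p,R.T@(c-p))
E
```

```text
[0.46302966 0.01398481 0.024     ] [0.45917303 0.01225289 0.0305167 ] [4.22078051e-03 4.60923374e-05 6.52099613e-03]
```

Call:
servo_tool(series=[0.2,0,-0.7,0,0,0,-0.5,0,0,0,0,0,0,0,0,0])

```text
time_s: 3.9
eef_pos: [0.4604, 0.0123, 0.0176]
tool_rot: [-3.068, -0.676, 0.001]
wrist_force: [-0.5, -0.3, 0.1]
width: 1.003
```

Call:
servo_tool(series=[0,0,0,0,0,0,0,0,0,0,0,0,0,0,0,0,0,0,0,0,0,0,0,0], hand=-1, force=25)

```text
time_s: 4.5
eef_pos: [0.4608, 0.0125, 0.0184]
tool_rot: [3.068, 0.676, 0.001]
wrist_force: [-2.9, 1.0, 5.9]
width: 0.758
```

```bash
python3 - <<'E'
from h import *
from scipy.spatial.transform import Rotation as Ro
W=snapshot('wrist');cv2.imwrite('pics/f.png',W['image']);s=get_state();p=s['eef_pos'];R=Ro.from_rotvec(s['tool_rot']).as_matrix();print(p,s['width'],s['wrist_force'])
for dz in (.014,.009,.005):
    print(dz,[proj(W,p+R@np.array([xx,yy,dz])).round(0).tolist() for yy in(-.0325,.0325) for xx in (-.011,.011)])
E
```

```text
[0.46084352 0.01245712 0.01837096] 0.7563855811771376 [-2.18859784  0.18410574  6.50696894]
0.014 [[258.0, 292.0], [255.0, 250.0], [394.0, 291.0], [397.0, 250.0]]
0.009 [[256.0, 297.0], [253.0, 255.0], [396.0, 297.0], [399.0, 255.0]]
0.005 [[254.0, 303.0], [251.0, 259.0], [398.0, 303.0], [401.0, 259.0]]
```

View pics/f.png

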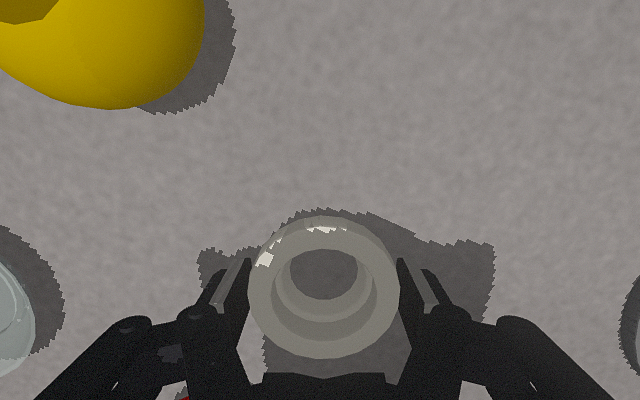

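Call:
servo_tool(series=[0,0,1,0,0,0,2,0,0,0,3,0,0,0,3,0,0,0,0,0,0,0,0,0])

```text
time_s: 5.15
eef_pos: [0.4612, 0.0121, 0.1088]
tool_rot: [3.067, 0.676, 0.003]
wrist_force: [-0.3, 0.2, -1.4]
width: 0.757
```

```bash
python3 - <<'E'
from h import *
from scipy.spatial.transform import Rotation as Ro
W=snapshot('wrist');cv2.imwrite('pics/g.png',W['image']);s=get_state();p=s['eef_pos'];R=Ro.from_rotvec(s['tool_rot']).as_matrix();print(p,s['width'],s['wrist_force'])
for x in (-.004,0,.004):
    X=p+R@np.array([x,0,-.0056]); print(x,proj(W,X).round(1), [ (proj(W,X+R@np.array([a,0,0]))).round(1).tolist() for a in (.0325,-.0325)])
E
```

```text
[0.46047351 0.01210121 0.10781998] 0.7597735163075239 [-0.08813415 -0.26522985 -1.16074304]
-0.004 [325.5 303. ] [[325.6, 231.3], [325.4, 365.5]]
0 [325.5 294.7] [[325.6, 221.7], [325.4, 358.3]]
0.004 [325.5 286.3] [[325.7, 211.9], [325.4, 350.9]]
```

View pics/g.png

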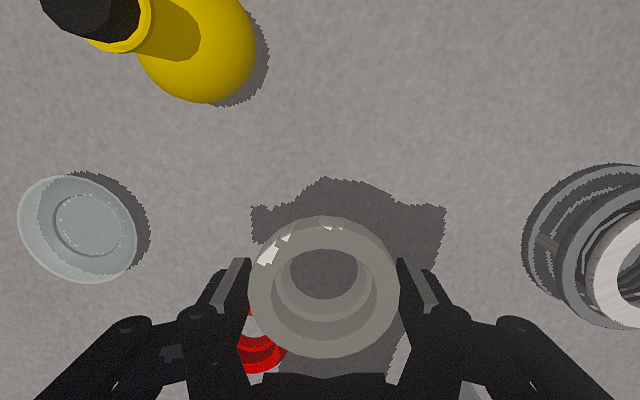

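The ring is held level with a width of 64 mm, and it sits about 1 mm ahead of the TCP along tool x. I'll carry it over the cradle, with a target TCP of (0.526, -0.185).

Call:
servo_tool(series=[0.5,-2,0,0,1,-3.5,0,0,1.5,-4,0,0,1.5,-4,0,0,1.2,-3.5,0,0,0.8,-2.7,0,0,0,0,0,0,0,0,0,0,0,0,0,0])

```text
time_s: 6.1
eef_pos: [0.5252, -0.1831, 0.107]
tool_rot: [-3.066, -0.678, 0.002]
wrist_force: [-0.7, 0.2, -0.5]
width: 0.757
```

```bash
python3 - <<'E'
from h import *
W=snapshot('wrist');cv2.imwrite('pics/h.png',W['image']);s=get_state();p=s['eef_pos'];print(p,s['tool_rot'],s['width'],s['wrist_force'])
E
```

```text
[ 0.52535356 -0.18300406  0.10731605] [-3.06596480e+00 -6.79105372e-01  1.37739027e-03] 0.7565190137891777 [ 0.03918315  0.29708503 -0.05574968]
```

View pics/h.png

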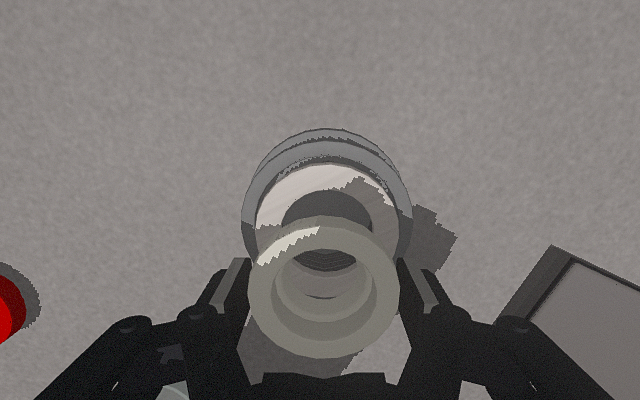

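Call:
servo_tool(series=[0.1,-0.2,-1,0,0,0,-1,0,0,0,-0.7,0,0,0,-0.5,0,0,0,-0.4,0,0,0,-0.3,0,0,0,-0.2,0,0,0,0,0,0,0,0,0])

```text
time_s: 7.05
eef_pos: [0.5269, -0.1867, 0.0671]
tool_rot: [-3.068, -0.676, -0.001]
wrist_force: [0.7, 1.1, -1.7]
width: 0.757
```

```bash
python3 - <<'E'
from h import *
s=get_state();p=s['eef_pos'];print(p,s['width'],s['wrist_force'])
W=snapshot('wrist');cv2.imwrite('pics/i.png',W['image']);
W=snapshot('scene');cv2.imwrite('pics/i2.png',cv2.resize(W['image'][100:220,140:300],None,fx=4,fy=4))
E
```

```text
[ 0.52686939 -0.18665934  0.06711682] 0.7566358822538329 [ 0.66859127  1.07680038 -1.68369787]
```

View pics/i.png

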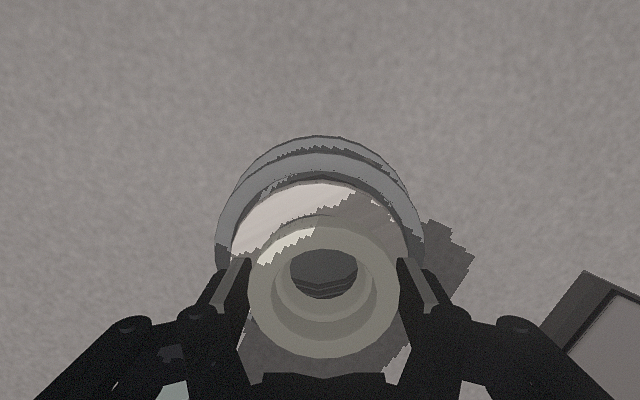

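View pics/i2.png

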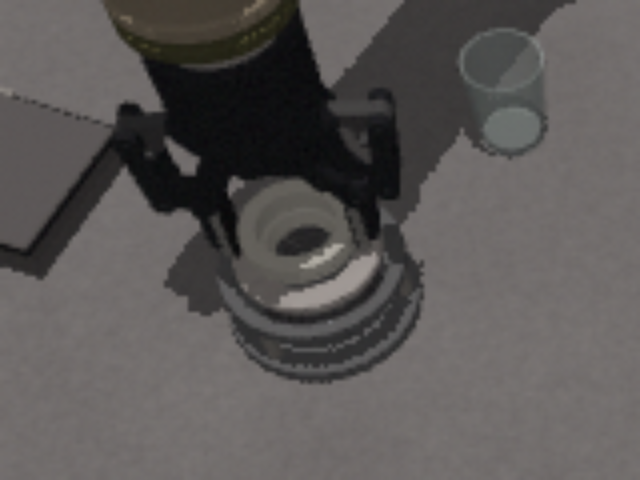

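Call:
servo_tool(series=[-0.1,0.2,0,0,0,0,0,0,0,0,-0.1,0,0,0,-0.1,0,0,0,0,0,0,0,0,0])

```text
time_s: 7.75
eef_pos: [0.5258, -0.1848, 0.0649]
tool_rot: [-3.068, -0.676, -0.0]
wrist_force: [0.1, -0.1, -1.0]
width: 0.759
```

```bash
python3 - <<'E'
from h import *
s=get_state();p=s['eef_pos'];print(p,s['width'],s['wrist_force'])
W=snapshot('wrist');cv2.imwrite('pics/j.png',W['image'][100:380,180:480])
E
```

```text
[ 0.52575249 -0.18477468  0.06490192] 0.7586517976293863 [ 0.09792289 -0.11113395 -0.96976206]
```

View pics/j.png

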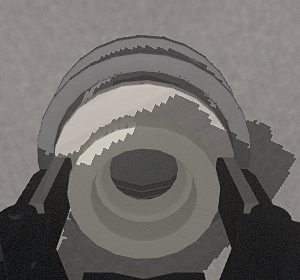

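Call:
servo_tool(series=[0,0,-0.1,0,0,0,0,0])

```text
time_s: 8.0
eef_pos: [0.526, -0.1847, 0.064]
tool_rot: [3.068, 0.676, 0.001]
wrist_force: [0.3, 0.7, 0.0]
width: 0.76
```

Call:
servo_tool(series=[0,0,0,0,0,0,0,0,0,0,0,0,0,0,0,0], hand=1)

```text
time_s: 8.4
eef_pos: [0.5257, -0.1847, 0.0639]
tool_rot: [-3.068, -0.676, 0.0]
wrist_force: [-0.2, 0.2, 0.0]
width: 0.999
```

Call:
servo_tool(series=[0,0,1,0,0,0,3,0,0,0,4,0,0,0,4,0,-1,0,4,0,-1,2,2,0,0,4,0,0,0,4,0,0,0,0,0,0,0,0,0,0])

```text
time_s: 9.4
eef_pos: [0.5058, -0.0837, 0.2449]
tool_rot: [3.066, 0.68, 0.002]
wrist_force: [-0.0, -1.4, -0.1]
width: 1.002
```

```bash
python3 - <<'E'
from h import *
s=get_state();p=s['eef_pos'];print(s['time_s'],p,s['width'],s['wrist_force'])
W=snapshot('wrist');cv2.imwrite('pics/k.png',W['image'])
T=snapshot('scene');cv2.imwrite('pics/k2.png',cv2.resize(T['image'][120:220,160:300],None,fx=5,fy=5,interpolation=2))
print(proj(W,(.527,-.1845,.069)),proj(T,(.527,-.1845,.069)))
E
```

```text
9.4 [ 0.50581202 -0.08371028  0.24486224] 1.0015713613652566 [-0.04579778 -1.38899092 -0.13148014]
[430.84771148 207.76181907] [214.61689564 157.78861629]
```

View pics/k.png

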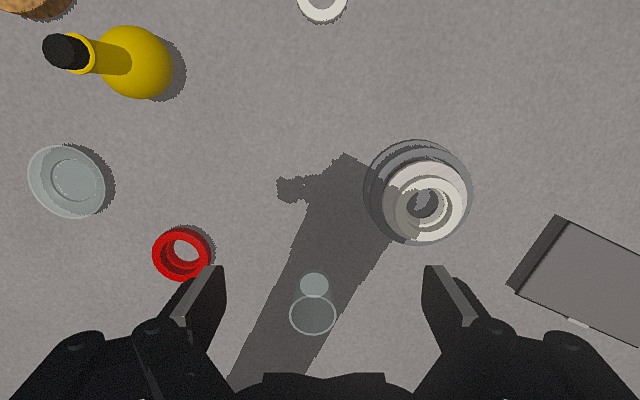

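View pics/k2.png

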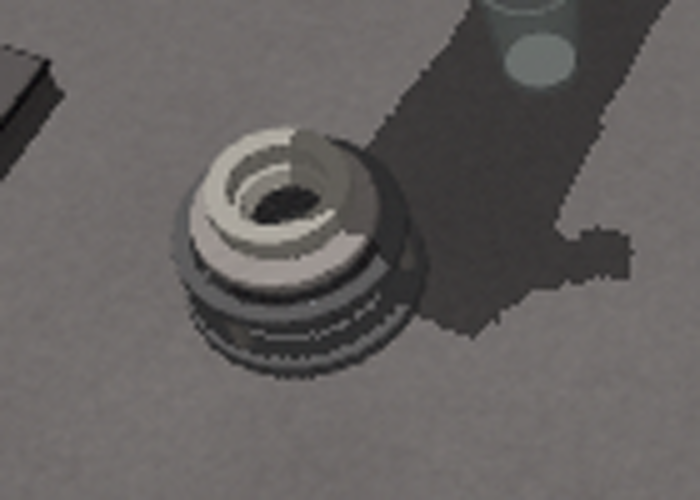

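The ring sits in the cradle's hole at wrist px (428,208), against a prediction of (431,208). Next is the flask.

Call:
servo_tool(series=[0.3,3,0,0,0.7,4.5,0,0,0.7,4.8,0,0,0.7,4.8,0,0,0.7,4.8,0,0,0.7,4.5,0,0,0.5,2.5,0,0,0,0,0,0,0,0,0,0])

```text
time_s: 10.4
eef_pos: [0.5492, 0.2032, 0.2434]
tool_rot: [3.068, 0.675, -0.002]
wrist_force: [-0.2, 0.4, -0.1]
width: 1.003
```

```bash
python3 - <<'E'
from h import *
s=get_state();p=s['eef_pos'];print(s['time_s'],p,s['wrist_force'])
W=snapshot('wrist');cv2.imwrite('pics/l.png',W['image'])
for n in('top','scene'):
    T=snapshot(n);u,v=proj(T,(.527,-.1845,.069)).astype(int);cv2.imwrite(f'pics/l_{n}.png',cv2.resize(T['image'][v-35:v+45,u-50:u+50],None,fx=6,fy=6,interpolation=2));print(n,u,v,proj(T,(.527,-.1845,.069)))
print(proj(W,(.564,.248,.130)),proj(W,(.564,.248,.147)),proj(W,(.564,.248,.028)))
E
```

```text
10.4 [0.54923989 0.20318866 0.24338299] [-0.19258847  0.35496746 -0.13276963]
top 451 223 [451.08788859 223.43451023]
scene 214 157 [214.61689564 157.78861629]
[276.89954243 161.92974941] [273.59356702 166.82704289] [290.14032516 142.31556883]
```

View pics/l.png

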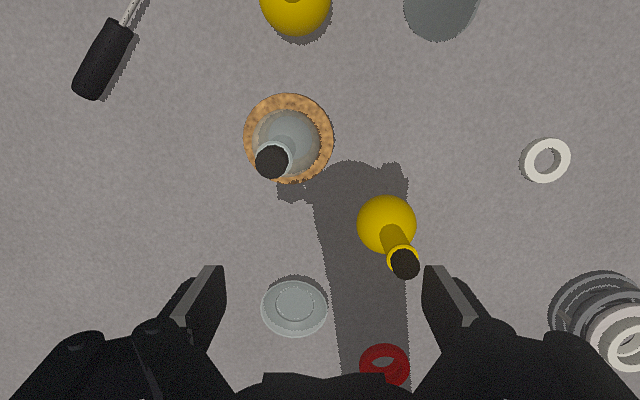

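View pics/l_scene.png

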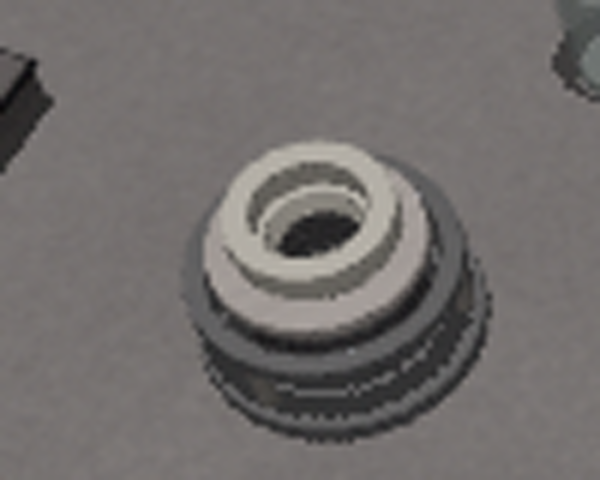

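View pics/l_top.png

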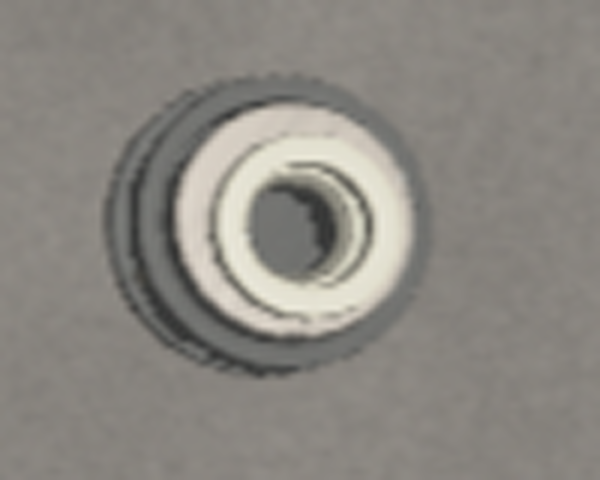

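The reducer sits flat and centred, with a full concentric margin in both views. I'll measure the flask in the wrist view.

```bash
python3 - <<'E'
from h import *
W=snapshot('wrist');im=W['image'];H,S,V=cv2.split(cv2.cvtColor(im,cv2.COLOR_BGR2HSV))
roi=np.zeros(V.shape,bool);roi[85:190,235:345]=1
for c in blobs(roi&(V<50)): 
    (x,y),r=cv2.minEnclosingCircle(c);print('stopper',x,y,r,plane(W,(x,y),.147),circ(W,c,.147))
for c in blobs(roi&(H>5)&(H<20)&(S>70),500): print('cork',circ(W,c,.028))
T=snapshot('top');d=T['image']
c=[k for k in blobs((d.max(2)<45)) if abs(k[:,0].mean(0)-[239.6,203]).max()<4]
print('top',[circ(T,k,.147) for k in c])
print(c and tri([T,W],[c[0][:,0].mean(0),(x,y)]))
E
```

```text
stopper 270.0 160.95652770996094 16.53470802307129 [0.56694217 0.25027902 0.147     ] (array([0.56665389, 0.25047838]), np.float64(0.010172436029748011))
cork (array([0.56438867, 0.25118826]), np.float64(0.04087335434081736))
top []
[]
```

Call:
servo_tool(series=[0.8,2.3,0,0,0.8,2.3,0,0,0,0,-2,0,0,0,-2,0,0,0,0,0,0,0,0,0,0,0,0,0])

```text
time_s: 11.35
eef_pos: [0.5654, 0.25, 0.2054]
tool_rot: [-3.068, -0.675, -0.003]
wrist_force: [0.3, -0.2, 1.3]
width: 1.0
```

```bash
python3 - <<'E'
from h import *
from scipy.spatial.transform import Rotation as Ro
s=get_state();p=s['eef_pos'];print(s['time_s'],p,s['wrist_force']);R=Ro.from_rotvec(s['tool_rot']).as_matrix()
W=snapshot('wrist');cv2.imwrite('pics/m.png',W['image'])
im=W['image'];V=im.max(2);roi=np.zeros(V.shape,bool);roi[100:300,230:420]=1
for c in blobs(roi&(V<50)): 
    m=c[:,0].mean(0);x=plane(W,m,.147);print(m,cv2.contourArea(c),x,circ(W,c,.147),'tool',R.T@(x-p))
E
```

```text
11.35 [0.56541059 0.25003074 0.20541751] [ 0.3200264  -0.24651466  1.29836452]
[323.22429907 228.72897196] 1065.5 [0.56782343 0.25255696 0.147     ] (array([0.5675926 , 0.25245889]), np.float64(0.01132583637992456)) tool [ 0.0031307  -0.00128915  0.05842385]
```

View pics/m.png

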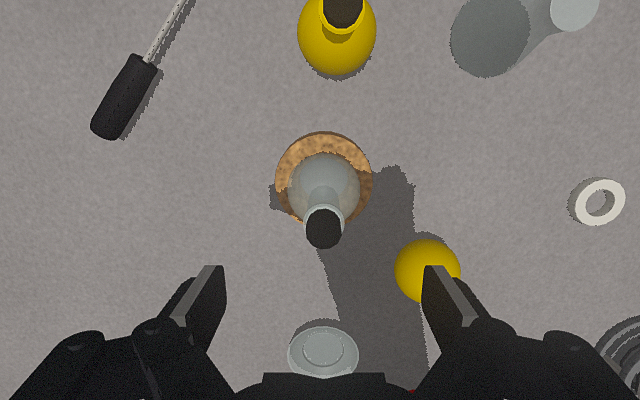

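```bash
python3 - <<'E'
from h import *
T=snapshot('top');b=plane(T,(309,225),.033)
print(b,plane(T,(306,222),.13),'flask',np.hypot(*(b[:2]-[.566,.251])),'fingerback',np.array([.566,.251])+.057*np.array([.42,-.91]))
E
```

```text
[0.52573491 0.11602623 0.033     ] [0.5267054  0.11697541 0.13      ] flask 0.1408516784729424 fingerback [0.58994 0.19913]
```

Call:
servo_tool(series=[0.1,0.1,-2,0,0,0,-2,0,0,0,-2,0,0,0,-2,0,0,0,-1.3,0,0,0,-0.7,0,0,0,0,0,0,0,0,0])

```text
time_s: 12.25
eef_pos: [0.5662, 0.2516, 0.1049]
tool_rot: [-3.068, -0.676, -0.002]
wrist_force: [-0.6, 0.1, 0.9]
width: 0.998
```

```bash
python3 - <<'E'
from h import *
s=get_state();p=s['eef_pos'];print(s['time_s'],p,s['wrist_force'])
W=snapshot('wrist');cv2.imwrite('pics/n.png',W['image'])
E
```

```text
12.25 [0.56619923 0.25160072 0.10489621] [-0.55905482  0.09521949  0.87266829]
```

View pics/n.png

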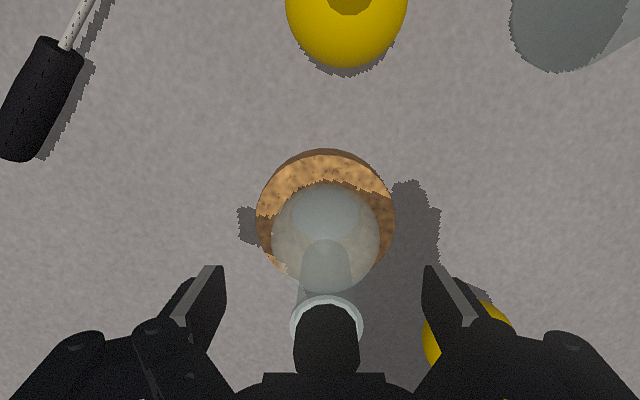

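Call:
servo_tool(series=[0,0,0,0,0,0,0,0,0,0,0,0,0,0,0,0,0,0,0,0,0,0,0,0,0,0,0,0,0,0,0,0], hand=-1, force=30)

```text
time_s: 13.1
eef_pos: [0.5659, 0.2511, 0.1041]
tool_rot: [3.068, 0.676, 0.001]
wrist_force: [0.5, -0.4, 2.1]
width: 0.27
```

Call:
servo_tool(series=[0,0,1,0,0,0,1,0,0,0,2,0,0,0,3,0,0,0,4,0,0,0,3,0,0,0,2,0,0,0,0,0,0,0,0,0])

```text
time_s: 14.0
eef_pos: [0.5656, 0.2515, 0.264]
tool_rot: [-3.068, -0.677, -0.001]
wrist_force: [0.2, -0.6, -2.8]
width: 0.273
```

```bash
python3 - <<'E'
from h import *
s=get_state();p=s['eef_pos'];print(s['time_s'],p,s['wrist_force'],s['width'])
W=snapshot('wrist');cv2.imwrite('pics/o.png',W['image'])
W=snapshot('scene');cv2.imwrite('pics/o2.png',W['image'])
E
```

```text
14.0 [0.56555823 0.25145495 0.26395594] [ 0.24065112 -0.56506918 -2.75152067] 0.27329750909968564
```

View pics/o.png

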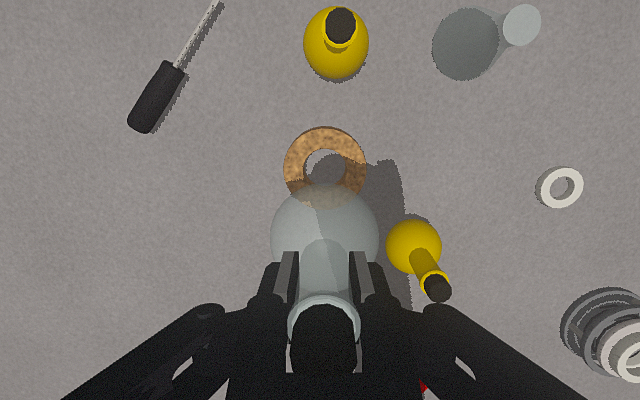

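View pics/o2.png

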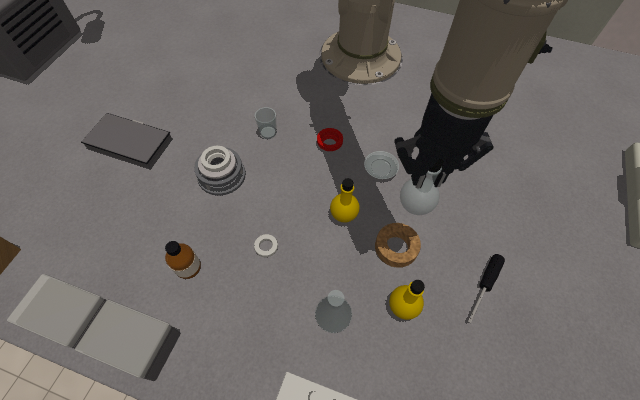

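```bash
python3 - <<'E'
from h import *
from scipy.spatial.transform import Rotation as Ro
s=get_state();p=s['eef_pos'];R=Ro.from_rotvec(s['tool_rot']).as_matrix()
W=snapshot('wrist');im=W['image']
C=-W['R'].T@W['t']
def sil(B,r):
    D=B-C;d=np.linalg.norm(D);n=D/d;rr=r*np.sqrt(1-(r/d)**2);c0=B-n*r*r/d
    u=np.cross(n,[0,0,1]);u/=np.linalg.norm(u);v=np.cross(n,u)
    return np.array([proj(W,c0+rr*(np.cos(a)*u+np.sin(a)*v)) for a in np.linspace(0,6.28,200)])
z=p[2]-.1045+.049
for off in (-.004,0,.004):
    B=np.array([*(p+R@np.array([off,0,0]))[:2],z]);q=sil(B,.032);l=[proj(W,B+[0,0,.0325+.048+.0005]).round(1)]
    print(off,'cols',q[:,0].min().round(1),q[:,0].max().round(1),'toprow',q[:,1].min().round(1),'lip z',l)
cv2.imwrite('pics/p.png',cv2.resize(im[170:400,250:400],None,fx=3,fy=3)[:600])
E
```

```text
-0.004 cols 270.2 380.6 toprow 187.2 lip z [array([326.6, 335.5])]
0 cols 269.9 380.9 toprow 180.5 lip z [array([326.6, 326.2])]
0.004 cols 269.6 381.3 toprow 173.7 lip z [array([326.6, 316.7])]
```

View pics/p.png

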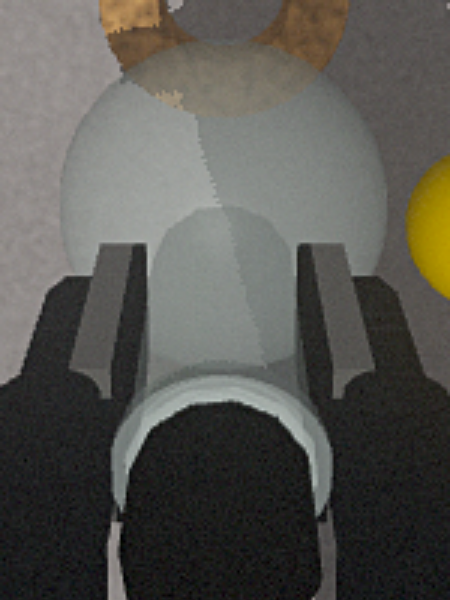

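The flask is gripped at a width of 23 mm and held upright. Its bulb is about 1.5 mm behind the TCP along tool x. I'll carry it high over the yellow flask, to a target TCP of (0.528, -0.184).

Call:
servo_tool(series=[-0.2,-2,0,0,-0.4,-3.5,0,0,-0.4,-4.5,0,0,-0.4,-4.5,0,0,-0.4,-4.5,0,0,-0.4,-4.5,0,0,-0.4,-4.5,0,0,-0.4,-4.5,0,0,-0.4,-4,0,0,-0.2,-3.5,0,0])

```text
time_s: 15.15
eef_pos: [0.5285, -0.1513, 0.2627]
tool_rot: [-3.068, -0.673, 0.003]
wrist_force: [0.4, 0.2, -0.8]
width: 0.276
```

Call:
servo_tool(series=[-0.2,-2,0,0,0,-1.5,0,0,0,0,0,0,0,0,0,0,0,0,0,0])

```text
time_s: 15.65
eef_pos: [0.5282, -0.1816, 0.2638]
tool_rot: [-3.066, -0.68, -0.0]
wrist_force: [-0.7, 1.2, -1.2]
width: 0.273
```

```bash
python3 - <<'E'
from h import *
s=get_state();p=s['eef_pos'];print(s['time_s'],p,s['wrist_force'],s['width'])
W=snapshot('wrist');cv2.imwrite('pics/q.png',W['image'])
print(proj(W,(.527,-.1845,.069)))
E
```

```text
15.65 [ 0.52815273 -0.18156043  0.26381281] [-0.66782327  1.17379992 -1.2056333 ] 0.2725751562426408
[326.96323888 181.04982324]
```

View pics/q.png

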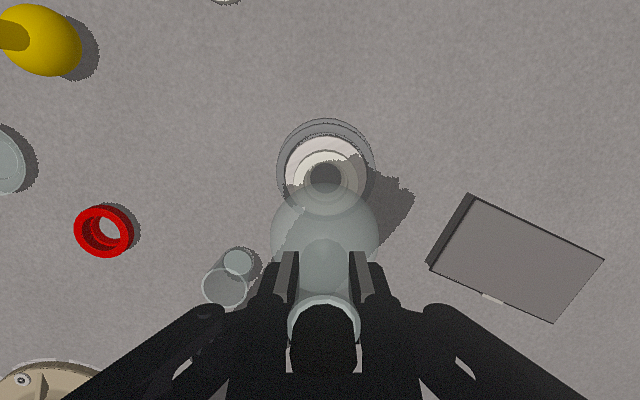

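Call:
servo_tool(series=[0,-0.2,-2,0,0,0,-2.5,0,0,0,-2,0,0,0,-1.8,0,0,0,-1.2,0,0,0,-0.8,0,0,0,-0.4,0,0,0,0,0,0,0,0,0])

```text
time_s: 16.6
eef_pos: [0.5282, -0.1858, 0.1577]
tool_rot: [3.067, 0.676, 0.002]
wrist_force: [0.9, 0.6, -1.3]
width: 0.275
```

```bash
python3 - <<'E'
from h import *
s=get_state();p=s['eef_pos'];print(s['time_s'],p,s['wrist_force'],s['width'])
W=snapshot('wrist');cv2.imwrite('pics/r.png',W['image'])
W=snapshot('scene');cv2.imwrite('pics/r2.png',cv2.resize(W['image'][80:220,140:300],None,fx=4,fy=4,interpolation=2))
E
```

```text
16.6 [ 0.52819814 -0.18576569  0.15770551] [ 0.93333311  0.61756413 -1.29930856] 0.274775348021018
```

View pics/r.png

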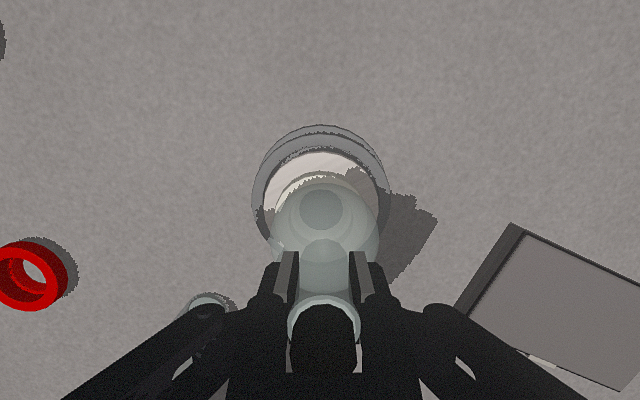

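View pics/r2.png

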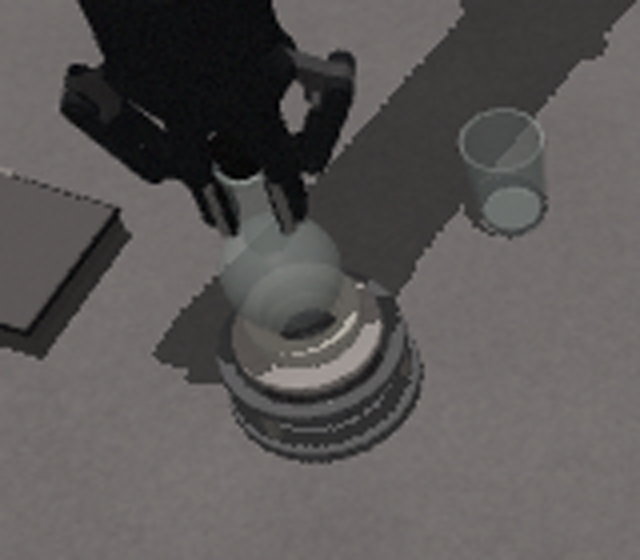

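Call:
servo_tool(series=[-0.1,0.2,0,0,0,0,0,0,0,0,-0.3,0,0,0,-0.3,0,0,0,-0.2,0,0,0,-0.2,0,0,0,0,0,0,0,0,0])

```text
time_s: 17.5
eef_pos: [0.5268, -0.1838, 0.1472]
tool_rot: [3.068, 0.676, 0.0]
wrist_force: [-1.5, 0.0, 2.7]
width: 0.271
```

```bash
python3 - <<'E'
from h import *
s=get_state();p=s['eef_pos'];print(s['time_s'],p,s['wrist_force'],s['width'])
W=snapshot('wrist');cv2.imwrite('pics/s.png',W['image'])
E
```

```text
17.5 [ 0.52676187 -0.18375195  0.14718526] [-1.46658142  0.02942118  2.6951669 ] 0.27059577003059804
```

View pics/s.png

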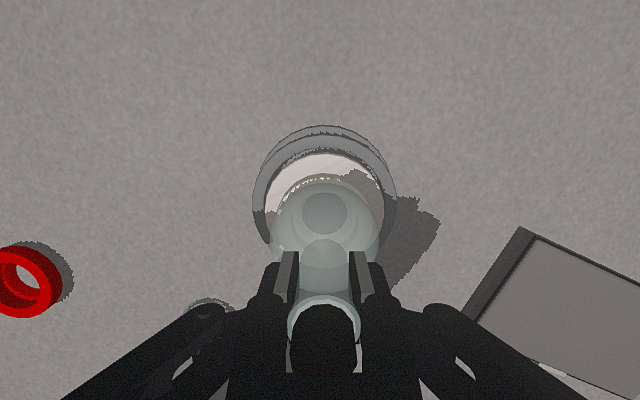

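Contact came at the predicted height, with Fz about 4 N above the hanging load. The Fx of −1.5 N suggests the flask is slightly too far in +x. I'll ease back and press on in small steps.

Call:
servo_tool(series=[-0.1,0,-0.1,0,0,0,-0.2,0,0,0,0,0,0,0,0,0])

```text
time_s: 17.95
eef_pos: [0.5259, -0.1839, 0.1441]
tool_rot: [3.068, 0.676, 0.001]
wrist_force: [0.3, -0.1, 4.4]
width: 0.269
```

Call:
servo_tool(series=[0,0,-0.2,0,0,0,-0.2,0,0,0,0,0,0,0,0,0])

```text
time_s: 18.35
eef_pos: [0.526, -0.1839, 0.1401]
tool_rot: [3.068, 0.676, 0.001]
wrist_force: [-0.4, -1.6, 5.0]
width: 0.27
```

```bash
python3 - <<'E'
from h import *
s=get_state();p=s['eef_pos'];print(s['time_s'],p,s['wrist_force'],s['width'])
W=snapshot('wrist');cv2.imwrite('pics/t.png',W['image'])
W=snapshot('scene');cv2.imwrite('pics/t2.png',cv2.resize(W['image'][80:220,140:300],None,fx=4,fy=4,interpolation=2))
E
```

```text
18.35 [ 0.52597761 -0.18393386  0.14013954] [-0.37869508 -1.60812367  5.04645652] 0.269532767911939
```

View pics/t.png

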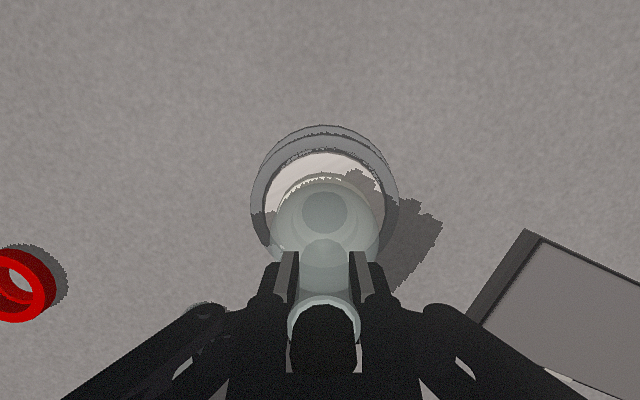

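View pics/t2.png

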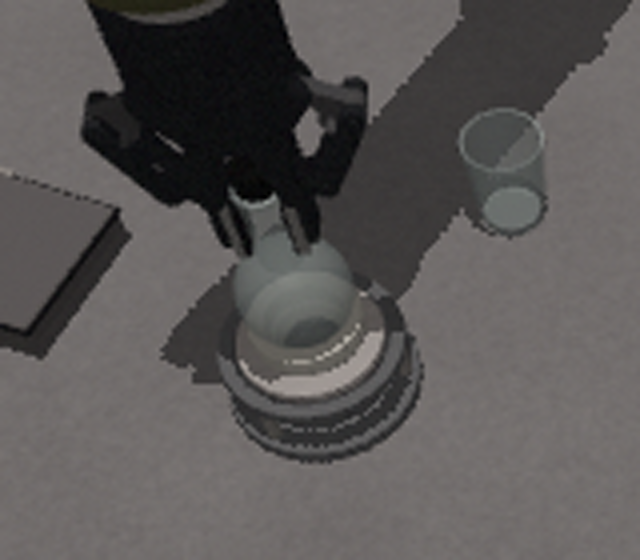

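The moving ring is sinking steadily. I'll carry on down to around TCP z 0.132, then check the level.

Call:
servo_tool(series=[0,0,-0.2,0,0,0,-0.2,0,0,0,-0.2,0,0,0,-0.2,0,0,0,0,0,0,0,0,0,0,0,0,0])

```text
time_s: 19.15
eef_pos: [0.5261, -0.1839, 0.1327]
tool_rot: [3.067, 0.676, 0.002]
wrist_force: [-1.6, 0.8, 9.1]
width: 0.272
```

```bash
python3 - <<'E'
from h import *
F=[]
for i in range(4):
    W=snapshot('wrist');s=get_state();F.append(s['wrist_force'])
p=s['eef_pos'];print(s['time_s'],p,np.mean(F,0),s['width']);cv2.imwrite('pics/u.png',cv2.resize(W['image'][110:310,220:420],None,fx=3,fy=3,interpolation=2))
W=snapshot('scene');cv2.imwrite('pics/u2.png',cv2.resize(W['image'][110:210,170:270],None,fx=6,fy=6,interpolation=2))
E
```

```text
19.35 [ 0.52613309 -0.1839503   0.13267889] [-1.80067599 -0.64424828  9.42634721] 0.2698386430465957
```

View pics/u.png

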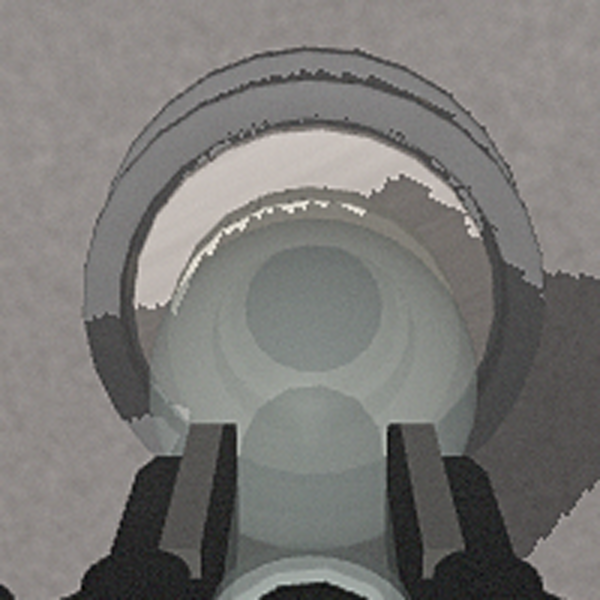

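View pics/u2.png

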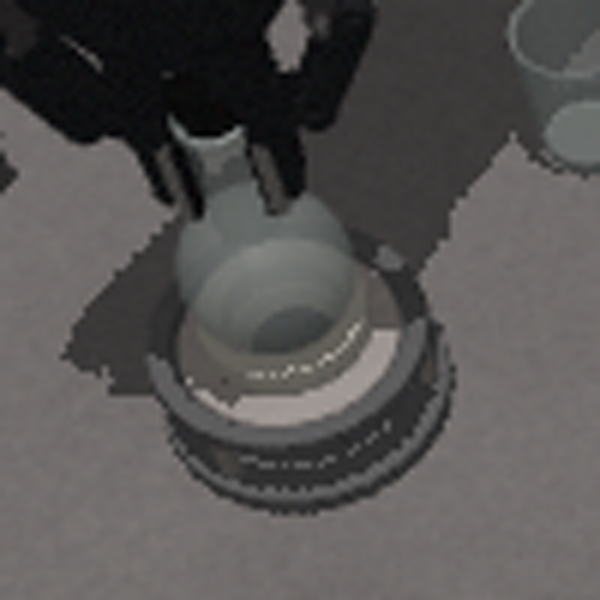

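The ring looks level with the collar: the scale is 1.437 px/mm against 1.440 px/mm for the collar, and the force model gives about 13 mm. I'll go 1.5 mm further for margin, which stays short of the 18 mm stop.

Call:
servo_tool(series=[0,0,-0.1,0,0,0,-0.1,0,0,0,0,0,0,0,0,0,0,0,0,0,0,0,0,0])

```text
time_s: 20.0
eef_pos: [0.5262, -0.184, 0.1308]
tool_rot: [3.067, 0.676, 0.002]
wrist_force: [-2.2, -0.9, 10.6]
width: 0.269
```

```bash
python3 - <<'E'
from h import *
F=[];P=[]
for i in range(10):
    W=snapshot('wrist');s=get_state();F.append(s['wrist_force']);P.append(s['eef_pos'])
print(s['time_s'],np.mean(P,0),np.std(P,0),np.mean(F,0),np.std(F,0),s['width'],s['tool_rot']);cv2.imwrite('pics/v.png',cv2.resize(W['image'][110:310,220:420],None,fx=3,fy=3,interpolation=2))
W=snapshot('scene');cv2.imwrite('pics/v2.png',cv2.resize(W['image'][110:210,170:270],None,fx=6,fy=6,interpolation=2))
T=snapshot('top');cv2.imwrite('pics/v3.png',T['image'])
E
```

```text
20.5 [ 0.52615514 -0.18395015  0.1308135 ] [1.14670248e-05 1.62454764e-05 1.80298363e-05] [-1.98048294 -0.54725742 10.02186768] [0.54438693 0.53372103 0.38542386] 0.2710437929738019 [3.06721660e+00 6.75756748e-01 1.70114942e-03]
```

View pics/v.png

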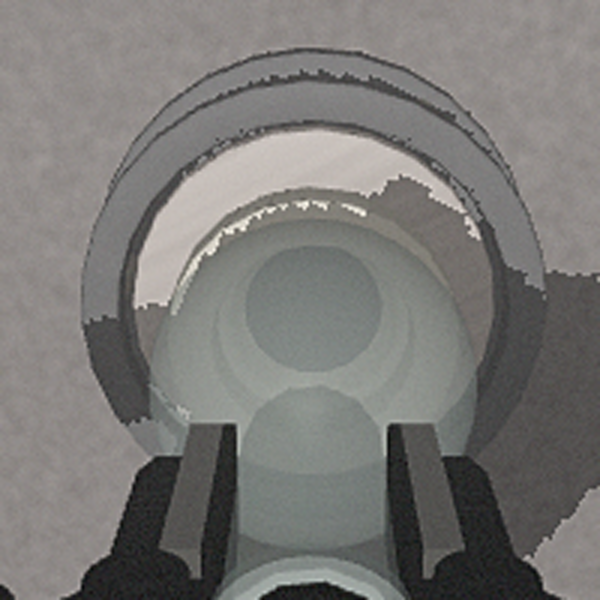

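View pics/v2.png

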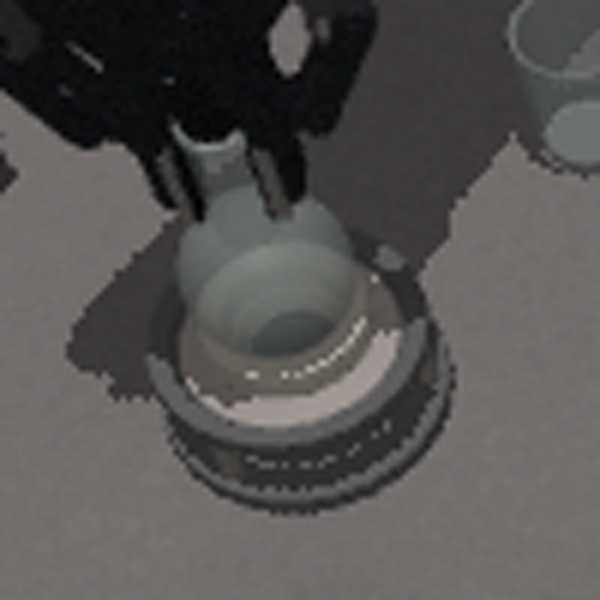

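View pics/v3.png

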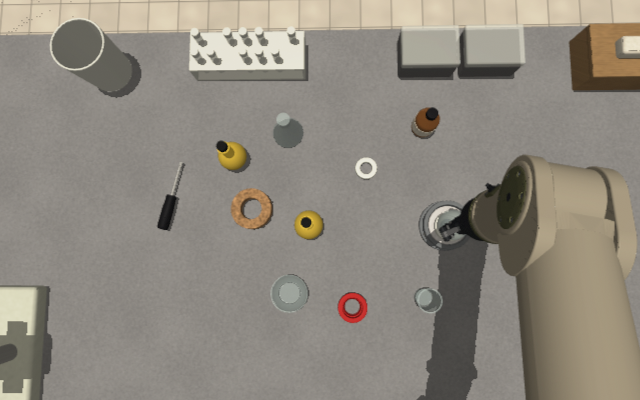

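```bash
python3 -c "
from plant import *
print(hand_in()); s=get_state(); print(s['time_s'],s['eef_pos'],s['wrist_force'])"
```

```text
the job is handed in; nothing more can be done
None
the job is handed in; nothing more can be done
```

The job is handed in, with the arm still gripping the flask's neck and holding it pressed down at 20.5 s; no verdict was reported. I seated the white stepped ring narrow side down in the cradle's moving ring and let it go. Then I stood the clear flask in it and pressed it down by its neck.

**Last checks:**
- **Ring depth:** about 14 mm down, from a mean upward force of 10.0 N at the wrist. The image scale put the moving ring about 2–3 mm below the collar, and the travel since contact suggested about 16 mm. These estimates differ by 1–2 mm, but all lie between level (12 mm) and the hard stop (18 mm).
- **Steadiness:** the arm position varied by only about 0.02 mm over the last half second.
- **Centring:** the stepped ring looked flat and concentric from both fixed cameras after release. In the last wrist view, the flask was upright and centred within about 2 mm.
- **Side force:** a steady sideways force of about 2 N in −x remained at the end.
- **Bystanders:** by eye, they stand where they did at the start in the last overhead picture.

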